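# Put the slip stone away in the sharpener's pop-out tray

## Robot

A 6-joint arm with a two-finger parallel gripper is mounted at the origin on the work surface. World frame = base frame: x ahead of the robot, y to its left, z up, the work surface at z = 0. Lengths are in m, angles in rad, forces in N, time in s.
With the tool pointing down it reaches from about 0.3 to 0.875 m from the base axis. Payload 4.2 kg.
Tool frame: the origin (TCP) lies midway between the tips of the shut fingers; the grasp point (between the pads) lies 19 mm behind it (ctrl.grip_depth is the distance from the TCP to the grasp point, in m); z points along the fingers, x is the direction in which the jaws open and shut, and the axes are right-handed (so a half turn about z gives the same grasp; the last joint's range is limited). The gripper opens to 85 mm and grips with 20 to 120 N. Pads are 22 mm wide; open, the fingers measure 114 mm over their backs; the gripper's body (76 mm by 85 mm) begins 54 mm behind the grasp point. The pads swing forward as they close: fully open they stand 13 mm farther back than shut.
Start: joints at [1.139, 0.32, 1.565, -0, 1.257, -0.02], TCP at [0.23, 0.527, 0.231] pointing down, gripper open.
Joint ranges: [-3.11, 3.11], [-0.84, 2.01], [0.21, 2.61], [-1.34, 4.49], [0.05, 2.63], [-2.56, 2.56]. Speed limits (rad/s): [2.57, 2.57, 3.14, 3.14, 3.14, 3.14].

## Interface

Orientations are given as a rotation vector (axis times angle).
In Python, from bench import get_state, imaging, ctrl gives the robot as it stands.
- The arm moves only by the tool play_rows, never from a script. Its argument "steps" is text: rows parted by semicolons, each of 5 numbers parted by spaces: the shift along the tool's x, y, z in cm, then the turn about the tool's z in degrees, then the opening in per cent of the stroke, from 0 (shut) to 100 (fully open). In form: dx dy dz turn claw; .... A call has 1 to 8 rows; each row is the pose to reach, as a shift and turn from the pose commanded when the call began, along the tool's axes at that moment; what a row does not reach only later rows make up. A row lasts 1/12 s, in which the tool goes at most 41.7 mm and 7.16 degrees, less where a joint would pass 70% of its speed; a pose out of reach is approached as far as the arm can. A call with a gripper value outside its range is refused whole. The fingers move at their own pace and stop on an object; "squeeze" is the grip in N (left out, the last holds). Time passes only in rows, so rows that repeat a pose let the fingers close. It gives the time, the measured TCP pose, the force and the opening at its end, in the units of the state.
- get_state(): the state, without advancing time (a new reading comes with each control period).
- imaging.snapshot(name): name is "scene" or "side" or "wrist"; returns a dict with "color" (480x640x3 uint8, red, green, blue), "z_map" (480x640 float32, m along the optical axis (not along the pixel's ray), 0 where there is no reading), "fovy" (degrees; the focal length in pixels is half the picture's height over the tangent of half this angle, whatever the lens; pixels are square), "cx", "cy" (the principal point, pixels), "world_to_cam" (4x4, takes a point from world to camera coordinates). Camera axes: x right, y down, z forward; pixel columns grow to the right and rows downward; lengths in m; the calibration is good to about 2 mm. A picture is of the moment at which its call begins.
- ctrl.hand_in(): hands the job in, once; it reports no verdict.
The state is a dict: "time_s": time; "q": joint angles; "joint_vel": joint speeds; "joint_efforts": joint torques, N m; "ee_pos": TCP position; "eef_rot": TCP orientation; "force": force on the tool from outside, world axes, zero at the start; "wrist_torque": the same for the moment, N m; "grip_width": finger opening in m.
Only numpy, scipy, OpenCV 4.12 (cv2) and the standard library are available. Lean on these libraries where they do the work, as an engineer would, in place of code of your own. Each camera call takes 0.05 s, during which the arm holds its last target.

## Task

Put the grey slip stone away in the green sharpener: press its red release so that the stone tray springs out, lay the stone flat on the tray floor without dropping it, then push the tray gently home until the catch clicks and it stays shut by itself. Never press or push the sharpener with more than about 15 N, which would break the catch, and leave the other things on the bench where they are.

Things in the scene. Friction and masses are not known exactly. Their poses are not given: they have to be found in the camera images.
- sharpener: Green painted bench sharpener, fixed to the bench, 200 (x) x 170 (y) x 62 mm high; a dark motor and leather honing wheel stand on the rear of its top, 20 to 90 mm behind the middle and up to 123 mm above the bench. Origin: centre of its underside. Its front face, where the tray comes out, is 100 mm from the origin towards its own -x; +x points to its rear.
- release_top (a point): Centre of the flat top of the round red release button, 28 mm across, on the sharpener's top, 75 mm above the bench (45 mm from the sharpener's origin to -x, 40 mm to +y). Pressed straight down; stands 13 mm proud of the top.
- release (a joint): How far the release is pressed, m: 0 up, 0.009 fully down. Spring: 3 N at the start of its travel, 6 N at 5 mm, 8.4 N fully down; the catch lets go by 3 to 5 mm (hold it until the tray moves). While the tray is being pushed home the catch forces the release down by up to 5 mm; it snaps back up at the click.
- tray (a joint): How far the tray stands out, m: 0 latched (within 0.5 mm), 0.095 fully out. A spring pushes it out, 2 N (out) to 5 N (home); freed, it is out in 2 s. To latch, push it past 0 by an overtravel that differs each time: click 0 to 8 mm past 0, hard stop about 2 mm after. The push rises to 10 or 11 N, then drops to 5 N at the click. Let go, it returns to 0 and stays; let go too early, it springs out.
- tray_front (a point): Centre of the outer face of the tray's aluminium front panel, the face to push; panel 130 mm wide (y), 14 mm thick, 40 mm high, from 6 to 46 mm above the bench, this point 26 mm above it. Closed, this face stands 30 mm proud of the sharpener's front face. It moves with the tray. Axes as the sharpener's: pushing home is along +x.
- tray_floor (a point): Point on top of the tray's pale wooden floor, on the middle line, 11 mm above the bench, 77 mm behind the panel's outer face; moves with the tray, axes as the sharpener's. With the tray out, the open floor runs from 45 mm towards the panel to 48 mm towards the sharpener's front face, 118 mm across (y). Side walls rise 19 mm, the panel 35 mm above the floor.
- stone: Dark grey slip stone, a block 56 (x) x 24 (y) x 16 mm high, about 60 g, loose, lying flat on the bench. Origin: centre of its underside; grasp it across its 24 mm width (y).
- offcut: Pale wood offcut 60 x 26 x 18 mm, loose, leave it alone. Origin: centre of its underside.
- compound: Dark green bar of honing compound 60 x 24 x 20 mm, loose, leave it alone. Origin: centre of its underside.
- brush: Hand brush lying on the bench, leave it alone. Origin: under its middle, its length along x.
- wax_tin: Round brass wax tin with a white lid, 64 mm across, 45 mm high, leave it alone. Origin: centre of its underside.
- mallet: Wooden carver's mallet standing on its head, 92 mm across, 228 mm high, leave it alone. Origin: centre of its underside.
Mind the look-alikes: they are no part of the job. Of the things that look like the stone, the smallest one is meant.

How it is judged:
On the way, in this order (a step that is already met when the one before it is completed fails the run):
1. the release is pressed and the tray springs out (value of joint tray above 0.085 m), for 0.2 s.
2. the stone lies flat on the floor of the open tray, let go (x of stone in the frame of tray_floor between -0.045 and 0.075 m and y of stone in the frame of tray_floor between -0.06 and 0.06 m and z of stone in the frame of tray_floor between -0.004 and 0.004 m and angle between stone's own z axis and vertical below 0.12 rad and value of joint tray above 0.05 m and contact force between the fingers and stone below 0.1 N and linear speed of stone below 0.02 m/s), for 0.3 s.
At the end, for the whole second after the job is handed in: The tray is latched shut by itself (standing out less than 4 mm, release fully up again) with the stone at rest inside it, flat on the tray floor (underside within 4 mm of the floor, tilted less than 7 degrees) (value of joint tray between -0.003 and 0.004 m and value of joint release below 0.0015 m and linear speed of stone below 0.02 m/s and x of stone in the frame of tray_floor between -0.045 and 0.075 m and y of stone in the frame of tray_floor between -0.06 and 0.06 m and z of stone in the frame of tray_floor between -0.004 and 0.004 m and angle between stone's own z axis and vertical below 0.12 rad); the robot touches nothing.
It fails at once if the robot pressed or pushed the sharpener, its release or its tray with more than 16 N (contact force between any of the fingers, the arm and sharpener above 16 N).
It fails at once if the stone was dropped (moving faster than 0.7 m/s out of the fingers, a fall of more than about 25 mm) (contact force between the fingers and stone below 0.1 N and linear speed of stone above 0.7 m/s).
It fails at once if another thing on the bench was moved more than 30 mm (distance of any of offcut, compound, brush, wax_tin, mallet from where it was at the start of the episode above 0.03 m).
It fails at once if the mallet or the wax tin was tipped over (angle between any of wax_tin, mallet's own z axis and vertical above 0.4 rad).
It also fails if it takes over 72 s, if anything falls off the work surface, if the arm or the gripper's body presses on something with over 40 N, if the wrist force passes 120 N, or if a joint passes its speed limit or range.

## Working session

There is one attempt and no reset: what is moved stays moved. The work goes in short steps, Python scripts to look and compute and a tool call to move; the robot and the scene stay as the last step left them, time stands still between calls to the robot, and variables do not carry over. Pictures are saved under pics/ and viewed, and the job is handed in when it is done.

Besides the shell and the picture viewer there is one more tool, called after ">>>" in YAML: its name, and indented under it one key for each argument. play_rows: Moves the arm, as the interface text tells. Its arguments: {"type":"object","properties":{"steps":{"type":"string"},"squeeze":{"type":"number"}},"required":["steps"]}

```bash
mkdir -p pics; ls
cat > h.py <<'E'
import numpy as np, cv2
from bench import get_state, imaging, ctrl
def snap(n,f):
    s=imaging.snapshot(n); cv2.imwrite(f'pics/{f}.png',s['color'][:,:,::-1]); 
    np.savez(f'pics/{f}.npz',**{k:s[k] for k in s}); return s
def pt(s,u,v,z=None):
    f=240/np.tan(np.radians(float(s['fovy']))/2)
    T=np.linalg.inv(s['world_to_cam'])
    d=np.array([(u-s['cx'])/f,(v-s['cy'])/f,1.])
    if z is None: dep=float(s['z_map'][int(round(v)),int(round(u))])
    else: dep=(z-T[2,3])/(T[:3,:3]@d)[2]
    return T[:3,:3]@(d*dep)+T[:3,3]
E
python3 - <<'E'
from h import *
for n in('scene','side','wrist'):
    s=snap(n,n+'0'); print(n,s['fovy'],np.linalg.inv(s['world_to_cam'])[:3].round(3).tolist())
print(get_state())
E
```

```text
pics
scene 49.760660069508695 [[0.407, 0.693, -0.595, 1.296], [0.913, -0.319, 0.253, -0.284], [-0.015, -0.647, -0.763, 1.012]]
side 42.207575460222856 [[0.998, -0.056, 0.042, 0.519], [-0.068, -0.662, 0.746, -0.968], [-0.013, -0.747, -0.664, 0.939]]
wrist 61.27361809857877 [[0.401, 0.869, 0.291, 0.155], [0.916, -0.38, -0.128, 0.559], [-0.001, 0.317, -0.948, 0.373]]
{'time_s': 0.15, 'q': array([ 1.13903466e+00,  3.20118806e-01,  1.56540371e+00,  1.52122458e-05,
        1.25738121e+00, -1.99947230e-02]), 'joint_vel': array([ 4.73537867e-04, -2.67906823e-03, -3.98683682e-03,  3.30541850e-06,
       -1.64009510e-03, -6.07557977e-04]), 'joint_efforts': array([ 6.25764733e-04, -4.15842319e+01, -2.34344047e+01,  1.49716834e-04,
        6.02187662e-03, -4.12656379e-05]), 'ee_pos': array([0.22997413, 0.52661657, 0.23068856]), 'eef_rot': array([ 2.62809176e+00,  1.72001166e+00, -1.75706935e-03]), 'force': array([-0.70564981, -0.11703105, -0.51270977]), 'wrist_torque': array([-0.00511199, -0.00980779, -0.00601853]), 'grip_width': 0.08560572113457436}
```

View pics/scene0.png

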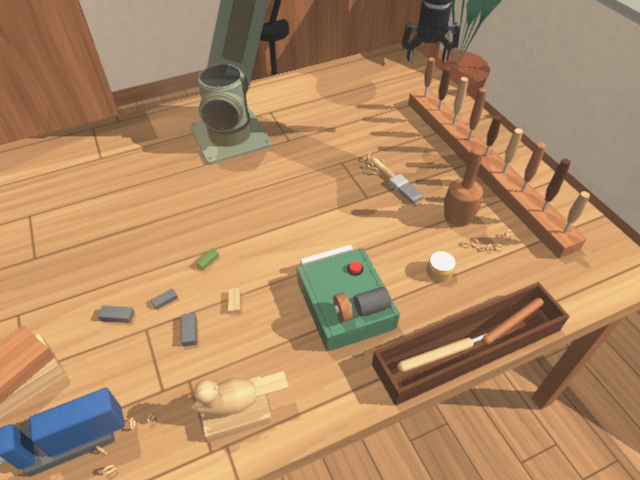

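View pics/side0.png

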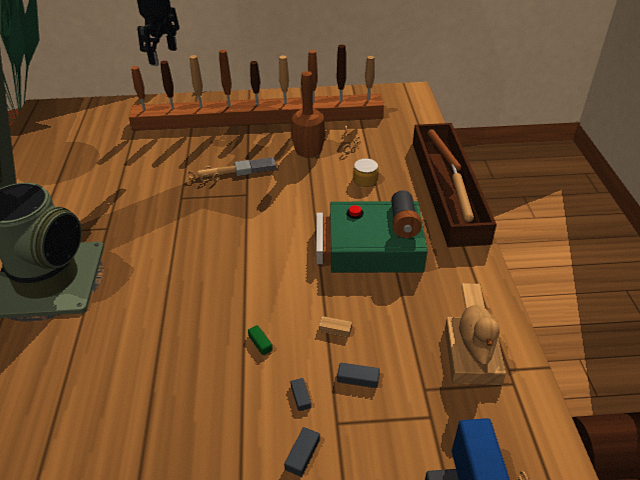

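View pics/wrist0.png

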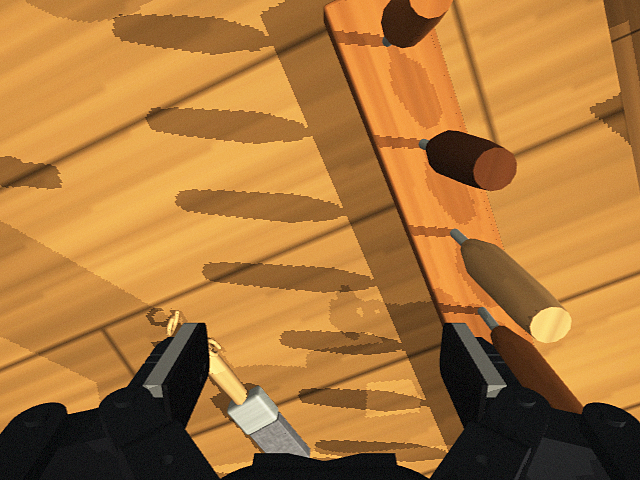

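Three dark grey blocks could be the stone. In the scene view they are at (116,314), (164,298) and (189,329); in the side view they are at (302,452), (301,394) and (358,375). The one at scene (164,298) / side (301,394) looks smallest. I'll check it in an enlarged crop and measure all three.

Run:
```python
from h import *
L=lambda f:dict(np.load(f'pics/{f}.npz'))
sc=L('scene0');si=L('side0')
a=cv2.resize(sc['color'][270:360,80:220],None,fx=4.5,fy=4.5,interpolation=cv2.INTER_CUBIC)
cv2.imwrite('pics/cropA.png',a[:,:,::-1])
b=cv2.resize(si['color'][180:290,300:440],None,fx=5,fy=5,interpolation=cv2.INTER_CUBIC)
cv2.imwrite('pics/cropB.png',b[:,:,::-1])
def cloud(s):
    f=240/np.tan(np.radians(float(s['fovy']))/2);T=np.linalg.inv(s['world_to_cam'])
    v,u=np.mgrid[:480,:640];d=s['z_map']
    P=np.stack([(u-s['cx'])/f*d,(v-s['cy'])/f*d,d],-1)
    return P@T[:3,:3].T+T[:3,3]
def blk(name,s,u,v,zmin,zmax,r):
    P=cloud(s); m=(P[...,2]>zmin)&(P[...,2]<zmax)&(s['z_map']>0)
    n,lab=cv2.connectedComponents(m.astype(np.uint8),connectivity=4)
    k=lab[v,u]; 
    if k==0: print(name,'miss',P[v,u]);return
    q=P[lab==k]; (c,wh,ang)=cv2.minAreaRect((q[:,:2]*1000).astype(np.float32))
    print(name,len(q),'c',np.round(c,1),'wh',np.round(wh,1),'ang',round(ang,1),'z',np.median(q[:,2]).round(4))
for nm,a,b in [('s1',(116,314),(302,450)),('s2',(164,298),(301,392)),('s3',(189,327),(358,373)),('off',(235,298),(335,325)),('comp',(207,258),(260,337)),]:
    blk(nm+' scene',sc,*a,.010,.03,0);blk(nm+' side',si,*b,.010,.03,0)
for s,u,v in((sc,315,275),(si,345,222)): blk('body',s,u,v,.055,.068,0)
for s,u,v in((sc,355,267),(si,355,211)): blk('btn',s,u,v,.0705,.08,0)
for s,u,v in((sc,328,256),(si,320,225)): blk('panel',s,u,v,.040,.052,0)
```

```text
s1 scene 442 c [ 524.2 -443.8] wh [75.6 36. ] ang 62.2 z 0.0197
s1 side 889 c [ 523.3 -445.5] wh [76.5 32.4] ang 62.2 z 0.0192
s2 scene 226 c [ 526.  -333.5] wh [27.1 55.6] ang 11.6 z 0.015
s2 side 381 c [ 526.2 -335.5] wh [24.3 57.4] ang 11.7 z 0.0142
s3 scene 448 c [ 631.3 -302.3] wh [30.9 76.1] ang 75.0 z 0.0201
s3 side 696 c [ 631.2 -305.3] wh [35.  73.5] ang 76.0 z 0.019
off scene 276 c [ 601.3 -185.8] wh [26.  64.2] ang 71.5 z 0.017
off side 385 c [ 601.3 -187.4] wh [30.6 60.5] ang 70.6 z 0.0159
comp scene 221 c [ 456.1 -207.2] wh [27.2 60.3] ang 28.2 z 0.0182
comp side 348 c [ 454.9 -209.7] wh [24.9 64.4] ang 27.9 z 0.0175
body 4400 c [711.8  46.7] wh [171.2 204. ] ang 85.4 z 0.0613
body 3771 c [711.5  44.8] wh [179.7 201.4] ang 87.0 z 0.06
btn 96 c [670.3  89.5] wh [25.1 27.7] ang 61.9 z 0.0743
btn miss [ 0.51917103 -0.96844485  0.93940038]
panel 296 c [589.   56.1] wh [129.1  16.7] ang 85.9 z 0.0446
panel 231 c [588.8  52.7] wh [130.8  11.3] ang 85.7 z 0.044
```

Run:
```python
from h import *
import h
for f in('scene0','side0'):
    s=dict(np.load(f'pics/{f}.npz'))
    pts={'scene0':[(316,270),(340,290),(355,267),(328,256),(164,298)],'side0':[(345,222),(340,240),(355,211),(320,225),(301,392)]}[f]
    for p in pts: print(f,p,h.pt(s,*p).round(4))
```

```text
scene0 (316, 270) [0.6355 0.0086 0.06  ]
scene0 (340, 290) [0.7103 0.0334 0.0624]
scene0 (355, 267) [0.6752 0.0882 0.0751]
scene0 (328, 256) [0.5956 0.0582 0.0406]
scene0 (164, 298) [ 0.5334 -0.3323  0.0179]
side0 (345, 222) [0.6456 0.0622 0.0588]
side0 (340, 240) [0.6289 0.0048 0.0586]
side0 (355, 211) [ 0.5192 -0.9684  0.9394]
side0 (320, 225) [0.5916 0.0742 0.0439]
side0 (301, 392) [ 0.527  -0.3383  0.0178]
```

View pics/cropA.png

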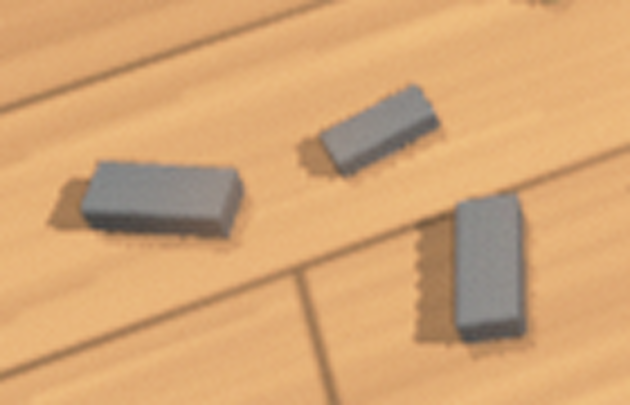

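View pics/cropB.png

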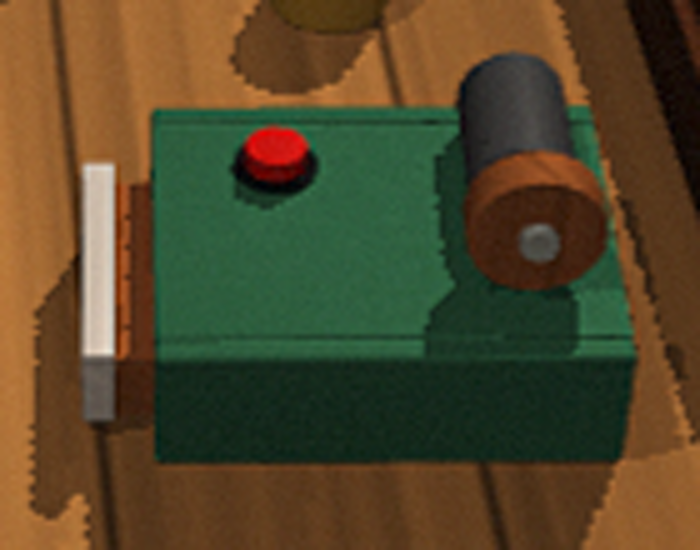

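The crop shows the middle block, crop (380,128), clearly smaller. It measures 56 x 25 mm against about 75 x 33 mm for the other two, so it is the stone, at (0.526, -0.334) with its jaw axis at 11.6°. The sharpener's body, panel and button agree on origin (0.712, 0.0465) and yaw -4°. The predicted button position (0.6696, 0.0894) matches the measured (0.670, 0.0895).

```bash
cat >> h.py <<'E'
from scipy.spatial.transform import Rotation as Ro
def plan(x,y,z,psi=None):
    s=get_state();R=Ro.from_rotvec(s['eef_rot']).as_matrix()
    d=R.T@(np.array([x,y,z])-s['ee_pos'])*100
    p0=np.degrees(np.arctan2(R[1,0],R[0,0]))
    print('t',s['time_s'],'shift cm',d.round(2),'psi now',p0.round(2),'turn',None if psi is None else round(((p0-psi)+180)%360-180,2),'F',s['force'].round(2),'tilt',R[:,2].round(4))
E
python3 - <<'E'
from h import *
s=dict(np.load('pics/scene0.npz'))
print('mallet',pt(s,463,205),pt(s,474,155),'tin',pt(s,441,262), 'chisel',pt(s,480,95),pt(s,461,85))
plan(.67,.0895,.36,86)
plan(.67,.0895,.10,86)
E
```

```text
mallet [0.62049458 0.41679984 0.08452591] [0.5929929  0.43305664 0.21808556] tin [0.72612761 0.29163488 0.04415111] chisel [0.37827604 0.61085159 0.19877601] [0.29978074 0.60766202 0.18452115]
t 0.15 shift cm [-22.46  57.82 -12.9 ] psi now 66.41 turn -19.59 F [-0.71 -0.12 -0.51] tilt [-6.0e-04 -1.2e-03 -1.0e+00]
t 0.15 shift cm [-22.43  57.82  13.1 ] psi now 66.41 turn -19.59 F [-0.71 -0.12 -0.51] tilt [-6.0e-04 -1.2e-03 -1.0e+00]
```

>>> play_rows:
  steps: "0 0 -4 0 0; 0 0 -8 0 0; -1.6 4 -8 -3 0; -3.2 8 -8 -6 0; -4.7 12 -8 -9 0; -6.2 16 -8 -12 0; -7.8 20 -8 -15 0; -9.3 24 -8 -19.6 0"

```text
time_s: 0.82
ee_pos: [0.4084, 0.3491, 0.3112]
eef_rot: [-2.294, -2.147, 0.0]
force: [0.5, -0.3, -0.1]
grip_width: 0.0
```

>>> play_rows:
  steps: "0 0 0 0 0; 0 0 0 0 0"

```text
time_s: 0.98
ee_pos: [0.4087, 0.3493, 0.311]
eef_rot: [-2.302, -2.137, 0.001]
force: [-0.8, 0.5, -0.4]
grip_width: 0.0002
```

```bash
python3 -c "
from h import *
plan(.67,.0895,.12,86)"
```

```text
t 0.9833 shift cm [-23.96  28.01  19.08] psi now 85.73 turn -0.27 F [-0.78  0.47 -0.42] tilt [-7.e-04 -1.e-04 -1.e+00]
```

>>> play_rows:
  steps: "-2.4 2.8 0 0 0; -5 5.8 0 0 0; -7.6 8.8 0 0 0; -10.2 11.8 0 0 0; -12.8 14.8 0 0 0; -15.4 17.8 0 0 0; -18 20.8 0 0 0; -20.6 23.8 2 0 0"

```text
time_s: 1.65
ee_pos: [0.6313, 0.1311, 0.2959]
eef_rot: [2.294, 2.142, 0.011]
force: [1.0, 0.6, -0.2]
grip_width: -0.0002
```

>>> play_rows:
  steps: "-2 2.5 3 0 0; -3.36 4.21 6 0 0; -3.36 4.21 10 0 0; -3.36 4.21 14 0 0; -3.36 4.21 17 0 0; -3.36 4.21 17 0 0; -3.36 4.21 17 0 0"

```text
time_s: 2.23
ee_pos: [0.6675, 0.0956, 0.1212]
eef_rot: [-2.294, -2.142, 0.004]
force: [0.1, -0.4, 0.0]
grip_width: 0.0001
```

```bash
python3 -c "
from h import *
plan(.67,.0895,.075,86)
snap('scene','sc1');s=snap('side','si1')
cv2.imwrite('pics/si1c.png',cv2.resize(s['color'][120:300,240:480],None,fx=3,fy=3)[:,:,::-1])"
```

```text
t 2.2333 shift cm [-0.59  0.31  4.61] psi now 86.08 turn 0.08 F [ 0.06 -0.43  0.01] tilt [-0.0039  0.     -1.    ]
```

View pics/si1c.png

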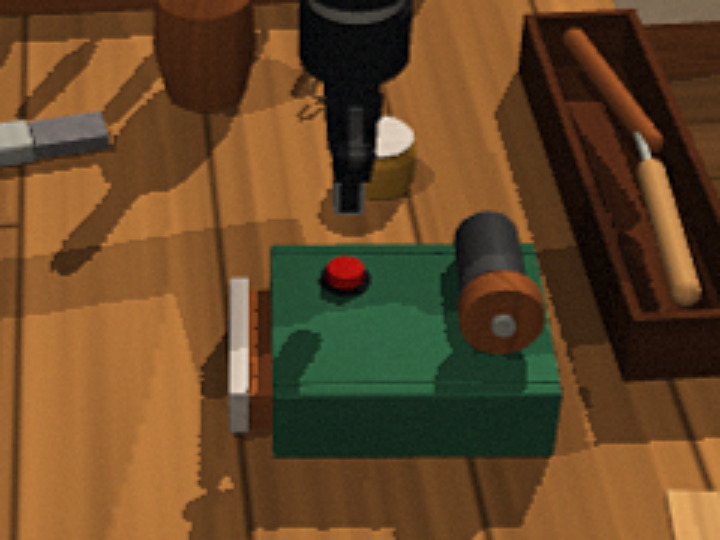

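The picture shows the shut fingertips at (348,205), above the red button at (346,272). The tray is still closed. I'll lower in stages and press.

>>> play_rows:
  steps: "-0.59 0.31 1 0 0; -0.59 0.31 2 0 0; -0.59 0.31 3 0 0; -0.59 0.31 4 0 0; -0.59 0.31 4 0 0; -0.59 0.31 4 0 0; -0.59 0.31 4 0 0"

```text
time_s: 2.92
ee_pos: [0.6714, 0.088, 0.0826]
eef_rot: [2.298, 2.143, 0.0]
force: [0.4, -0.5, 0.4]
grip_width: 0.0001
```

>>> play_rows:
  steps: "0 0 0.2 0 0; 0 0 0.4 0 0; 0 0 0.6 0 0; 0 0 0.75 0 0; 0 0 0.8 0 0; 0 0 0.8 0 0"

```text
time_s: 3.42
ee_pos: [0.6713, 0.088, 0.075]
eef_rot: [2.297, 2.143, 0.0]
force: [-1.0, -0.6, 2.4]
grip_width: 0.0002
```

>>> play_rows:
  steps: "0 0 0.1 0 0; 0 0 0.2 0 0; 0 0 0.3 0 0; 0 0 0.4 0 0; 0 0 0.4 0 0; 0 0 0.4 0 0"

```text
time_s: 3.92
ee_pos: [0.6712, 0.088, 0.0708]
eef_rot: [2.297, 2.143, 0.0]
force: [-0.7, 0.3, 5.1]
grip_width: -0.0002
```

>>> play_rows:
  steps: "0 0 0.1 0 0; 0 0 0.15 0 0; 0 0 0.15 0 0; 0 0 0.15 0 0; 0 0 0.15 0 0; 0 0 0.15 0 0; 0 0 0.15 0 0; 0 0 0.15 0 0"

```text
time_s: 4.58
ee_pos: [0.6713, 0.088, 0.0695]
eef_rot: [2.297, 2.143, 0.0]
force: [-2.4, -0.0, 5.7]
grip_width: -0.0003
```

```bash
python3 -c "
from h import *
s=snap('side','si2')
cv2.imwrite('pics/si2c.png',cv2.resize(s['color'][120:300,240:480],None,fx=3,fy=3)[:,:,::-1])"
```

```text
(no output)
```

View pics/si2c.png

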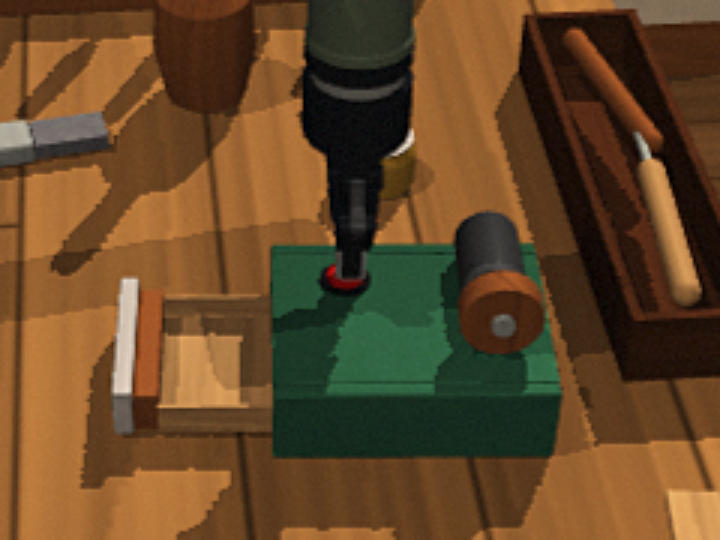

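The tray has sprung out, with its panel at (125,355). I'll lift off and go to the stone.

>>> play_rows:
  steps: "0 0 0 0 0; 0 0 -1 0 0; 0 0 -4 0 0; 0 0 -8 0 0; 0 0 -12 0 0; 0 0 -14 0 0; 0 0 -14 0 0"

```text
time_s: 5.22
ee_pos: [0.6741, 0.0882, 0.2159]
eef_rot: [2.292, 2.138, 0.015]
force: [-0.4, -0.1, 0.1]
grip_width: 0.0003
```

```bash
python3 -c "
from h import *
s=dict(np.load('pics/si2.npz'))
snap('scene','sc3')
plan(.526,-.3345,.21,11.6)"
```

```text
t 5.2667 shift cm [-43.18 -11.69   0.12] psi now 86.01 turn 74.41 F [ 0.47  0.25 -0.79] tilt [ 6.6e-03  8.0e-04 -1.0e+00]
```

>>> play_rows:
  steps: "-3.5 -1 0 7 60; -7 -2 0 14 60; -10.5 -3 0 21 60; -14 -4 0 28 60; -17.5 -5 0 35 60; -21 -6 0 42 60; -24.5 -7 0 49 60; -28 -8 0 56 60"

```text
time_s: 5.93
ee_pos: [0.5701, -0.187, 0.207]
eef_rot: [-3.035, -0.804, 0.005]
force: [0.0, 0.3, 0.5]
grip_width: 0.0514
```

>>> play_rows:
  steps: "0 0 0 0 60; 0 0 0 0 60"

```text
time_s: 6.1
ee_pos: [0.5705, -0.1872, 0.2072]
eef_rot: [-3.034, -0.809, 0.004]
force: [0.0, 0.3, 0.5]
grip_width: 0.0513
```

```bash
python3 -c "
from h import *
plan(.526,-.3345,.12,11.6)"
```

```text
t 6.1 shift cm [-11.17  10.59   8.72] psi now 29.85 turn 18.25 F [0.05 0.28 0.47] tilt [-0.0031  0.0014 -1.    ]
```

>>> play_rows:
  steps: "-2 2 1 4 60; -4.5 4.3 3 8 60; -7 6.6 5 13 60; -9.5 9 7 18 60; -11.17 10.59 8.7 18.2 60; -11.17 10.59 8.7 18.2 60; -11.17 10.59 8.7 18.2 60; -11.17 10.59 8.7 18.2 60"

```text
time_s: 6.77
ee_pos: [0.5288, -0.332, 0.1216]
eef_rot: [-3.123, -0.326, 0.0]
force: [0.9, -0.4, -0.2]
grip_width: 0.051
```

```bash
python3 -c "
from h import *
plan(.526,-.3345,.01,11.6)
snap('wrist','w4')
s=snap('scene','sc4')
cv2.imwrite('pics/sc4c.png',cv2.resize(s['color'][230:360,80:260],None,fx=4,fy=4)[:,:,::-1])"
```

```text
t 6.7667 shift cm [-0.33  0.21 11.16] psi now 11.9 turn 0.3 F [ 0.9  -0.43 -0.19] tilt [-3.0e-04  1.3e-03 -1.0e+00]
```

View pics/w4.png

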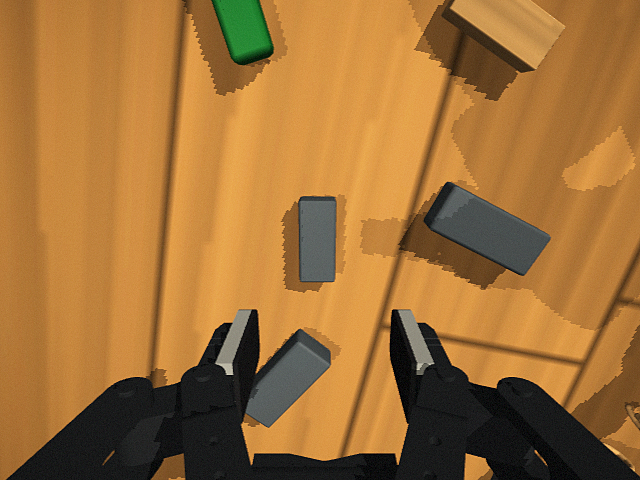

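View pics/sc4c.png

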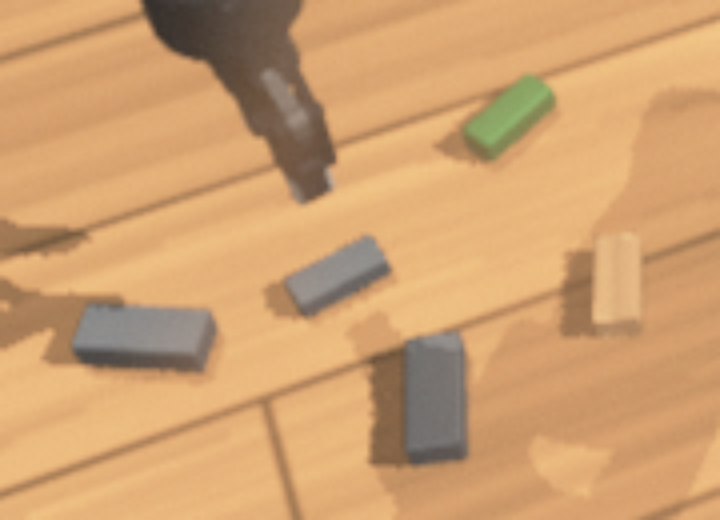

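```bash
python3 -c "
from h import *
s=dict(np.load('pics/w4.npz'))
print(pt(s,317.5,239,.016),pt(s,317.5,239))
for p in((299,197),(336,197),(300,282),(335,282)): print(pt(s,*p,.016).round(4))
"
```

```text
[ 0.52410033 -0.33013837  0.016     ] [ 0.52414745 -0.33044688  0.01502007]
[ 0.5074 -0.3057  0.016 ]
[ 0.5298 -0.301   0.016 ]
[ 0.5187 -0.3619  0.016 ]
[ 0.5415 -0.3571  0.016 ]
```

>>> play_rows:
  steps: "-0.3 0 2 0.3 60; -0.3 0 4 0.3 60; -0.3 0 6 0.3 60; -0.3 0 8 0.3 60; -0.3 0 9 0.3 60; -0.3 0 9 0.3 60; -0.3 0 9 0.3 60; -0.3 0 9 0.3 60"

```text
time_s: 7.53
ee_pos: [0.5264, -0.3341, 0.0335]
eef_rot: [3.124, 0.316, 0.004]
force: [-0.1, -0.0, -0.1]
grip_width: 0.0512
```

```bash
python3 -c "
from h import *
plan(.525,-.3325,.004,11.6)"
```

```text
t 7.5333 shift cm [-0.11 -0.19  2.95] psi now 11.55 turn -0.05 F [-0.08 -0.02 -0.12] tilt [ 0.0024 -0.0014 -1.    ]
```

>>> play_rows:
  steps: "-0.1 -0.1 1 0 60; -0.1 -0.1 1.8 0 60; -0.1 -0.1 2.4 0 60; -0.1 -0.1 2.6 0 60; -0.1 -0.1 2.6 0 60; -0.1 -0.1 2.6 0 60"

```text
time_s: 8.03
ee_pos: [0.524, -0.3332, 0.0058]
eef_rot: [-3.126, -0.315, 0.0]
force: [-0.6, 0.0, 0.3]
grip_width: 0.0514
```

>>> play_rows:
  steps: "0 0 0.1 0 30; 0 0 0.1 0 20; 0 0 0.1 0 10; 0 0 0.1 0 10; 0 0 0.1 0 10; 0 0 0.1 0 10; 0 0 0.1 0 10; 0 0 0.1 0 10"
  squeeze: 30

```text
time_s: 8.7
ee_pos: [0.5243, -0.3333, 0.0053]
eef_rot: [3.125, 0.315, 0.001]
force: [-0.5, -0.6, 2.7]
grip_width: 0.0233
```

>>> play_rows:
  steps: "0 0 -1 0 10; 0 0 -3 0 10; 0 0 -5 0 10; 0 0 -7 0 10; 0 0 -7 0 10; 0 0 -7 0 10; 0 0 -7 0 10"

```text
time_s: 9.28
ee_pos: [0.5233, -0.3327, 0.0743]
eef_rot: [-3.125, -0.315, 0.002]
force: [-0.6, -0.2, -0.2]
grip_width: 0.0232
```

Run:
```python
from h import *
print(get_state()['grip_width'])
s=snap('side','si5');snap('wrist','w5')
cv2.imwrite('pics/si5c.png',cv2.resize(s['color'][280:480,220:420],None,fx=3,fy=3)[:,:,::-1])
c=dict(np.load('pics/sc3.npz'))
cv2.imwrite('pics/sc3c.png',cv2.resize(c['color'][220:360,240:440],None,fx=4,fy=4)[:,:,::-1])
```

```text
0.02316261598162291
```

View pics/si5c.png

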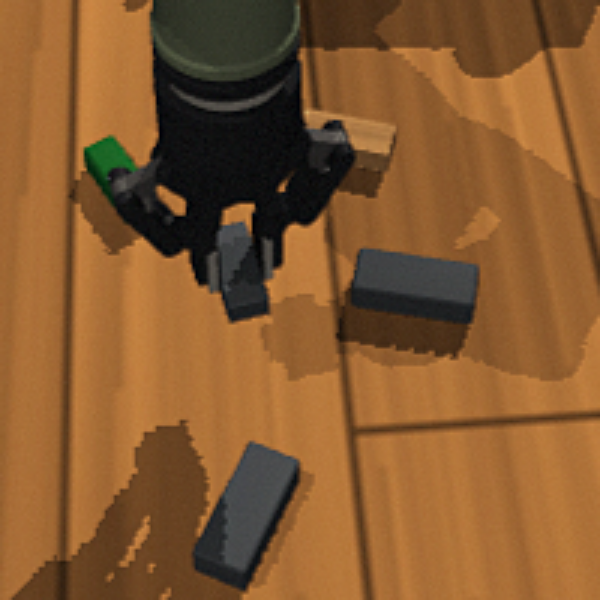

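View pics/w5.png

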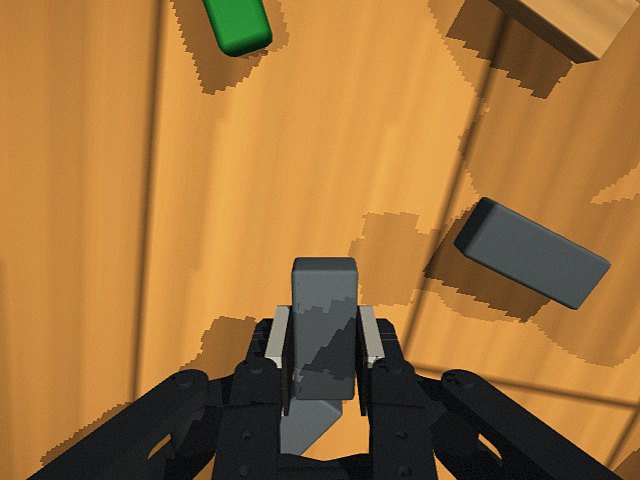

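View pics/sc3c.png

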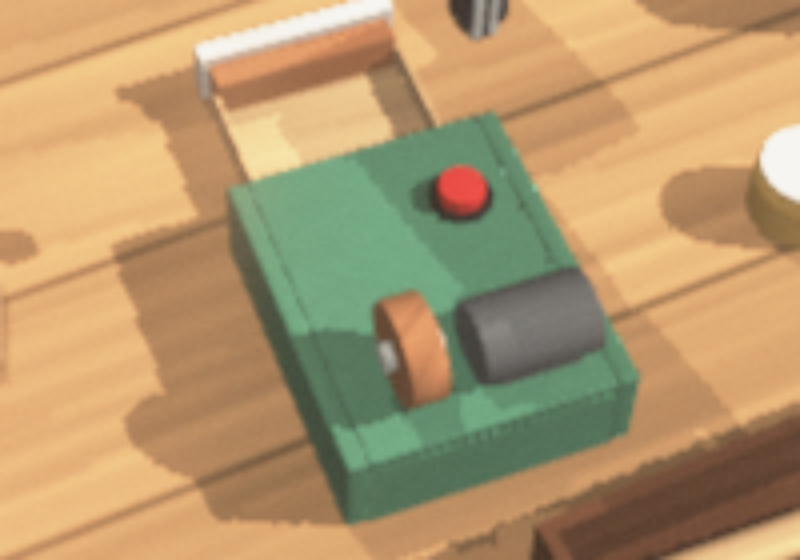

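The stone is gripped and level, 23 mm wide between the pads. Next I'll confirm the tray position and plan the move there.

Run:
```python
from h import *
c=dict(np.load('pics/sc3.npz'))
# panel top: crop/4 + offset
for p in((205,50),(385,10),(295,30)):
    print(pt(c,240+p[0]/4,220+p[1]/4,.046).round(4),pt(c,240+p[0]/4,220+p[1]/4).round(4))
print(pt(c,240+330/4,220+110/4).round(4))
a=np.radians(-4);o=np.array([.7117,.0465])
print('pred panel top centre',o+np.array([np.cos(a),np.sin(a)])*-.218)
f=o+np.array([np.cos(a),np.sin(a)])*-.148; print(f)
plan(f[0],f[1],.15,86)
```

```text
[0.4936 0.0052 0.046 ] [0.4926 0.0056 0.0448]
[0.5102 0.1214 0.046 ] [0.5065 0.1233 0.0415]
[0.5018 0.0629 0.046 ] [0.5036 0.0621 0.0482]
[0.5427 0.0682 0.0096]
pred panel top centre [0.49423104 0.06170691]
[0.56406052 0.05682396]
t 9.3833 shift cm [ 11.76 -37.36  -7.58] psi now 11.51 turn -74.49 F [ 0.86 -0.47 -1.25] tilt [-0.0024  0.0017 -1.    ]
```

>>> play_rows:
  steps: "0 0 -3 0 10; 0.5 -2 -6 -5 10; 1.6 -5 -7.5 -12 10; 2.6 -8.5 -7.5 -19 10; 3.7 -12 -7.5 -26 10; 4.8 -15.5 -7.5 -33 10; 5.9 -19 -7.5 -40 10; 7 -22.5 -7.5 -47 10"

```text
time_s: 10.05
ee_pos: [0.547, -0.097, 0.1489]
eef_rot: [-2.735, -1.542, 0.003]
force: [0.5, 0.1, -1.0]
grip_width: 0.0233
```

>>> play_rows:
  steps: "0 0 0 0 10; 0 0 0 0 10"

```text
time_s: 10.22
ee_pos: [0.5473, -0.097, 0.149]
eef_rot: [-2.738, -1.538, 0.003]
force: [-0.4, -0.9, 0.1]
grip_width: 0.023
```

Run:
```python
from h import *
plan(.564,.0568,.10,86)
```

```text
t 10.2167 shift cm [14.01 -6.56  4.9 ] psi now 58.67 turn -27.33 F [-0.44 -0.86  0.1 ] tilt [-2.2e-03  3.0e-04 -1.0e+00]
```

>>> play_rows:
  steps: "2.4 -1.1 0 -6 10; 5 -2.3 0 -12 10; 7.5 -3.5 0 -18 10; 10 -4.7 0 -24 10; 12.5 -5.9 1 -27.3 10; 14 -6.56 2.5 -27.3 10; 14 -6.56 2.5 -27.3 10; 14 -6.56 2.5 -27.3 10"

```text
time_s: 10.88
ee_pos: [0.5643, 0.0542, 0.1237]
eef_rot: [-2.3, -2.137, 0.005]
force: [0.2, -0.1, -1.0]
grip_width: 0.023
```

>>> play_rows:
  steps: "0 0 0 0 10; 0 0 0 0 10"

```text
time_s: 11.05
ee_pos: [0.5654, 0.0534, 0.1255]
eef_rot: [2.303, 2.136, 0.001]
force: [-0.4, -0.2, 0.3]
grip_width: 0.0232
```

Run:
```python
from h import *
plan(.564,.0568,.045,86)
s=snap('wrist','w6')
```

```text
t 11.05 shift cm [ 0.33 -0.17  8.05] psi now 85.68 turn -0.32 F [-0.37 -0.25  0.31] tilt [ 8.e-04 -3.e-04 -1.e+00]
```

View pics/w6.png

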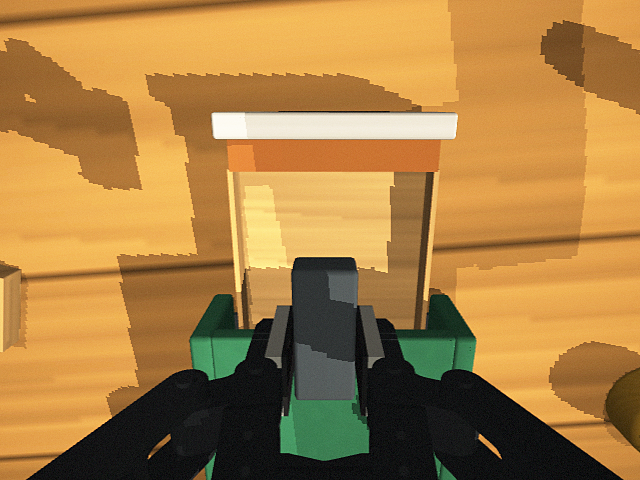

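>>> play_rows:
  steps: "0.3 -0.17 2 0 10; 0.3 -0.17 4 0 10; 0.3 -0.17 6 0 10; 0.3 -0.17 7.5 0 10; 0.3 -0.17 8 0 10; 0.3 -0.17 8 0 10; 0.3 -0.17 8 0 10; 0.3 -0.17 8 0 10"

```text
time_s: 11.77
ee_pos: [0.5645, 0.0578, 0.0463]
eef_rot: [2.301, 2.137, 0.003]
force: [-0.1, 0.7, -0.2]
grip_width: 0.0229
```

>>> play_rows:
  steps: "0 0 0.6 0 10; 0 0 1.2 0 10; 0 0 1.8 0 10; 0 0 2.2 0 10; 0 0 2.4 0 10; 0 0 2.4 0 10; 0 0 2.4 0 10"

```text
time_s: 12.35
ee_pos: [0.5634, 0.0581, 0.0209]
eef_rot: [-2.301, -2.139, 0.0]
force: [0.1, 0.0, -0.8]
grip_width: 0.0231
```

Run:
```python
from h import *
plan(.564,.0568,.0165,86)
s=snap('side','si7')
cv2.imwrite('pics/si7c.png',cv2.resize(s['color'][120:300,240:480],None,fx=3,fy=3)[:,:,::-1])
```

```text
t 12.35 shift cm [-0.12  0.06  0.44] psi now 85.81 turn -0.19 F [ 0.1   0.04 -0.79] tilt [-3.e-04  1.e-04 -1.e+00]
```

View pics/si7c.png

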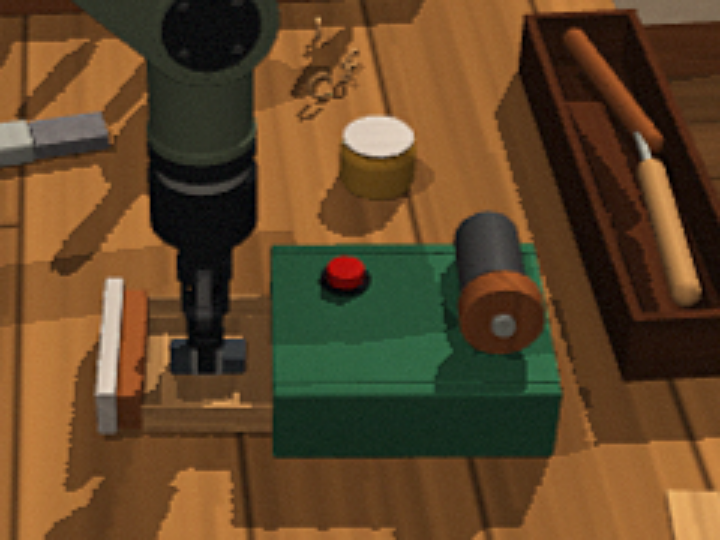

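The stone, at (208,357), hangs just above the tray floor between the panel and the front face. I'll lower the last 4 mm in small steps and watch the force.

>>> play_rows:
  steps: "0 0 0.1 0 10; 0 0 0.2 0 10; 0 0 0.3 0 10; 0 0 0.3 0 10; 0 0 0.3 0 10"

```text
time_s: 12.82
ee_pos: [0.5634, 0.058, 0.018]
eef_rot: [-2.301, -2.139, -0.0]
force: [-0.6, -0.1, -0.3]
grip_width: 0.0232
```

>>> play_rows:
  steps: "0 0 0.05 0 10; 0 0 0.1 0 10; 0 0 0.1 0 10; 0 0 0.1 0 10"

```text
time_s: 13.15
ee_pos: [0.5634, 0.058, 0.017]
eef_rot: [-2.301, -2.139, -0.0]
force: [0.8, -0.9, -0.5]
grip_width: 0.0233
```

>>> play_rows:
  steps: "0 0 0.05 0 10; 0 0 0.1 0 10; 0 0 0.1 0 10; 0 0 0.1 0 10"

```text
time_s: 13.48
ee_pos: [0.5635, 0.058, 0.0163]
eef_rot: [2.301, 2.139, 0.0]
force: [-1.2, -1.0, 2.3]
grip_width: 0.023
```

Contact at 2 N. I'll open and lift.

>>> play_rows:
  steps: "0 0 0 0 35; 0 0 0 0 45; 0 0 0 0 55; 0 0 0 0 55; 0 0 0 0 55; 0 0 0 0 55; 0 0 0 0 55"

```text
time_s: 14.07
ee_pos: [0.5635, 0.058, 0.016]
eef_rot: [-2.301, -2.139, -0.0]
force: [-0.3, 0.1, -0.2]
grip_width: 0.0468
```

>>> play_rows:
  steps: "0 0 -1 0 55; 0 0 -3 0 55; 0 0 -6 0 55; 0 0 -10 0 55; 0 0 -14 0 55; 0 0 -14 0 55; 0 0 -14 0 55"

```text
time_s: 14.65
ee_pos: [0.5651, 0.0581, 0.1596]
eef_rot: [2.298, 2.136, 0.009]
force: [-0.0, -0.9, -0.4]
grip_width: 0.0468
```

Run:
```python
from h import *
a=np.radians(-4);o=np.array([.7117,.0465]);u=np.array([np.cos(a),np.sin(a)])
p=o-u*.29; plan(p[0],p[1],.158,86)
w=snap('wrist','w8');s=snap('side','si8')
im=np.hstack([cv2.resize(s['color'][180:280,260:360],(400,400)),cv2.resize(w['color'],(400,300))[:, :] if 0 else cv2.resize(w['color'][:,80:560],(400,400))])
cv2.imwrite('pics/c8.png',im[:,:,::-1])
```

```text
t 14.65 shift cm [ -0.19 -14.29   0.06] psi now 85.81 turn -0.19 F [-0.05 -0.95 -0.41] tilt [ 7.1e-03  6.0e-04 -1.0e+00]
```

View pics/c8.png

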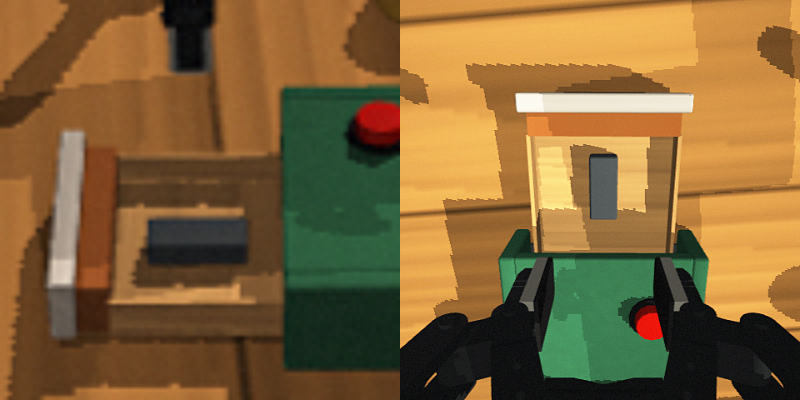

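The picture shows the stone flat mid-tray, at side-crop (197,240) and wrist-crop (603,187). Now I'll shut the fingers and go round in front of the panel.

>>> play_rows:
  steps: "0 -3 0 0 0; -0.1 -6.5 0 0 0; -0.1 -10 0 0 0; -0.2 -13 0 0 0; -0.2 -14.3 0 0 0; -0.2 -14.3 0 0 0; -0.2 -14.3 0 0 0; -0.2 -14.3 0 0 0"

```text
time_s: 15.42
ee_pos: [0.4222, 0.0665, 0.1559]
eef_rot: [2.301, 2.138, 0.001]
force: [0.8, 0.7, 0.6]
grip_width: 0.0002
```

>>> play_rows:
  steps: "0 0 3 0 0; 0 0 6 0 0; 0 0 9 0 0; 0 0 12 0 0; 0 0 13 0 0; 0 0 13 0 0; 0 0 13 0 0"

```text
time_s: 16.0
ee_pos: [0.4219, 0.0665, 0.0254]
eef_rot: [-2.301, -2.138, 0.001]
force: [0.5, -0.3, 0.1]
grip_width: -0.0003
```

Run:
```python
from h import *
a=np.radians(-4);o=np.array([.7117,.0465]);u=np.array([np.cos(a),np.sin(a)])
p=o-u*.25; plan(p[0],p[1],.024,86)
s=snap('side','si9')
cv2.imwrite('pics/si9c.png',cv2.resize(s['color'][120:300,240:480],None,fx=3,fy=3)[:,:,::-1])
```

```text
t 16.0 shift cm [0.05 4.05 0.14] psi now 85.79 turn -0.21 F [ 0.48 -0.3   0.1 ] tilt [-8.e-04 -1.e-04 -1.e+00]
```

View pics/si9c.png

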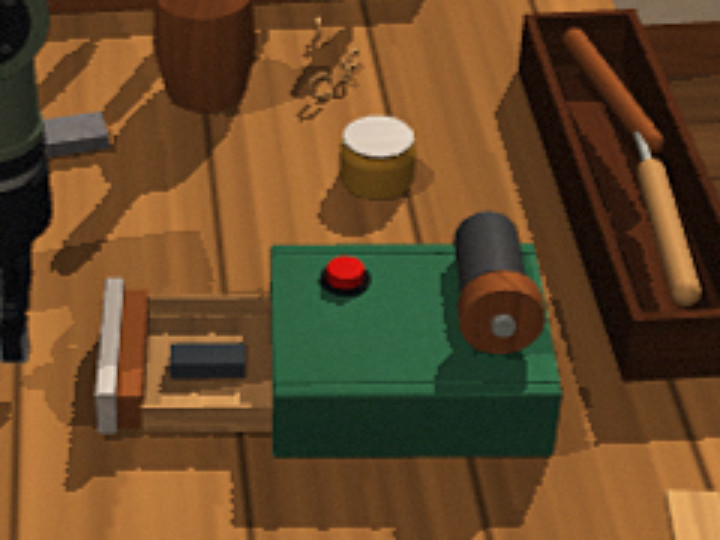

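The fingers are in front of the panel. I'll approach, then creep until they touch.

>>> play_rows:
  steps: "0 1 0 0 0; 0 2 0 0 0; 0 3 0 0 0; 0 3.5 0 0 0; 0 4 0 0 0; 0 4 0 0 0"

```text
time_s: 16.55
ee_pos: [0.4622, 0.0635, 0.0263]
eef_rot: [2.301, 2.138, 0.002]
force: [-0.0, -0.8, 0.4]
grip_width: -0.0
```

>>> play_rows:
  steps: "0 0.2 0 0 0; 0 0.4 0 0 0; 0 0.6 0 0 0; 0 0.8 0 0 0; 0 1 0 0 0; 0 1.2 0 0 0; 0 1.4 0 0 0; 0 1.6 0 0 0"

```text
time_s: 17.22
ee_pos: [0.4757, 0.0624, 0.0259]
eef_rot: [-2.3, -2.137, 0.003]
force: [-3.0, 0.6, 2.9]
grip_width: 0.0001
```

In contact at 3 N. I'll push steadily.

>>> play_rows:
  steps: "0 0.3 0 0 0; 0 0.6 0 0 0; 0 0.9 0 0 0; 0 1.2 0 0 0; 0 1.5 0 0 0; 0 1.8 0 0 0; 0 2.1 0 0 0; 0 2.4 0 0 0"

```text
time_s: 17.88
ee_pos: [0.5004, 0.0605, 0.0259]
eef_rot: [-2.301, -2.138, 0.001]
force: [-3.6, -0.4, 0.7]
grip_width: -0.0
```

>>> play_rows:
  steps: "0 0.3 0 0 0; 0 0.6 0 0 0; 0 0.9 0 0 0; 0 1.2 0 0 0; 0 1.5 0 0 0; 0 1.8 0 0 0; 0 2.1 0 0 0; 0 2.4 0 0 0"

```text
time_s: 18.55
ee_pos: [0.5243, 0.0587, 0.0259]
eef_rot: [-2.301, -2.138, 0.001]
force: [-6.2, -1.5, 0.1]
grip_width: -0.0002
```

>>> play_rows:
  steps: "0 0.3 0 0 0; 0 0.6 0 0 0; 0 0.9 0 0 0; 0 1.2 0 0 0; 0 1.5 0 0 0; 0 1.8 0 0 0; 0 2.1 0 0 0; 0 2.4 0 0 0"

```text
time_s: 19.22
ee_pos: [0.5479, 0.0569, 0.0259]
eef_rot: [-2.3, -2.138, 0.002]
force: [-5.8, -1.7, 1.6]
grip_width: -0.0
```

Run:
```python
from h import *
a=np.radians(-4);o=np.array([.7117,.0465]);u=np.array([np.cos(a),np.sin(a)])
p=o-u*.1415; plan(p[0],p[1],.026,86); print(p)
s=snap('side','si10')
cv2.imwrite('pics/si10c.png',cv2.resize(s['color'][120:300,240:480],None,fx=3,fy=3)[:,:,::-1])
```

```text
t 19.2167 shift cm [ 0.12  2.26 -0.02] psi now 85.81 turn -0.19 F [-5.84 -1.72  1.61] tilt [-1.7e-03 -3.0e-04 -1.0e+00]
[0.57054469 0.05637054]
```

View pics/si10c.png

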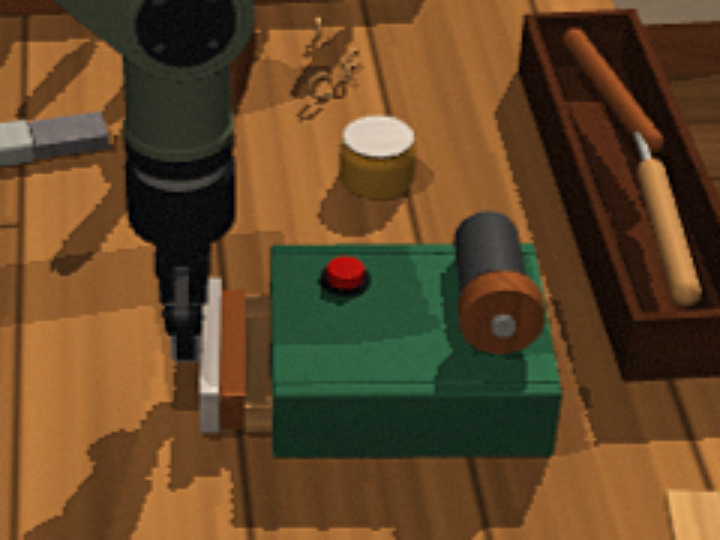

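The panel is flush against the fingers, with about 22 mm left. I'll slow down.

>>> play_rows:
  steps: "0 0.2 0 0 0; 0 0.4 0 0 0; 0 0.6 0 0 0; 0 0.8 0 0 0; 0 1 0 0 0; 0 1.2 0 0 0; 0 1.4 0 0 0; 0 1.5 0 0 0"

```text
time_s: 19.93
ee_pos: [0.5626, 0.0558, 0.0259]
eef_rot: [-2.3, -2.138, 0.003]
force: [-6.4, -2.5, 2.2]
grip_width: 0.0002
```

>>> play_rows:
  steps: "0 0.1 0 0 0; 0 0.2 0 0 0; 0 0.3 0 0 0; 0 0.4 0 0 0; 0 0.5 0 0 0; 0 0.5 0 0 0"

```text
time_s: 20.43
ee_pos: [0.5655, 0.0555, 0.0259]
eef_rot: [-2.298, -2.136, 0.008]
force: [-11.1, -1.4, 5.3]
grip_width: -0.0002
```

>>> play_rows:
  steps: "0 0 0 0 0; 0 0 0 0 0"

```text
time_s: 20.6
ee_pos: [0.5655, 0.0555, 0.0259]
eef_rot: [-2.298, -2.136, 0.007]
force: [-11.5, -1.0, 5.5]
grip_width: 0.0005
```

Run:
```python
from h import *
a=np.radians(-4);o=np.array([.7117,.0465]);u=np.array([np.cos(a),np.sin(a)])
p=o-u*.1415; plan(p[0],p[1],.026,86); print(p)
s=snap('side','si11')
cv2.imwrite('pics/si11c.png',cv2.resize(s['color'][180:280,280:400],None,fx=6,fy=6)[:,:,::-1])
for i in range(6): print(get_state()['force'].round(1))
```

```text
t 20.6 shift cm [ 0.12  0.49 -0.01] psi now 85.81 turn -0.19 F [-11.46  -0.99   5.46] tilt [-6.1e-03 -3.0e-04 -1.0e+00]
[0.57054469 0.05637054]
[-10.8  -1.1   5.4]
[-10.8  -1.1   5.4]
[-10.8  -1.1   5.4]
[-10.8  -1.1   5.4]
[-10.8  -1.1   5.4]
[-10.8  -1.1   5.4]
```

View pics/si11c.png

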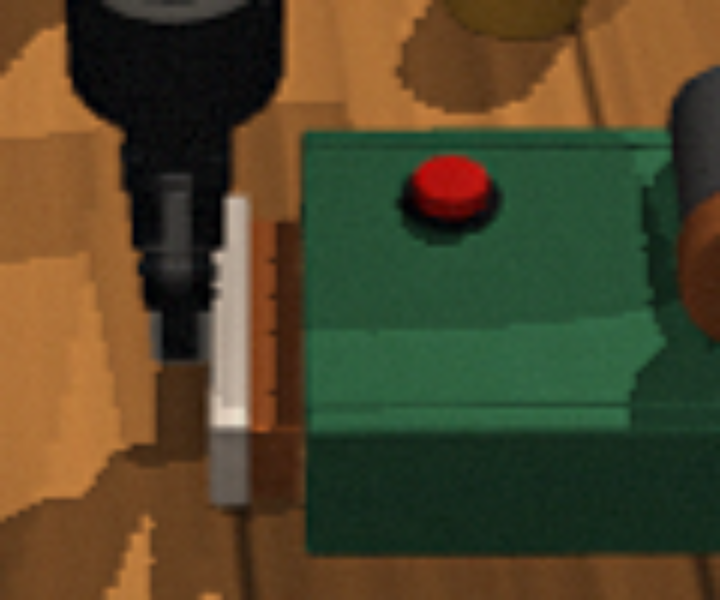

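Contact total is about 12 N, including 5 N of vertical rubbing. I'll raise the commanded height slightly to relieve that before going on.

>>> play_rows:
  steps: "0 0 -0.05 0 0; 0 0 -0.1 0 0; 0 0 -0.1 0 0; 0 0 -0.1 0 0"

```text
time_s: 20.98
ee_pos: [0.5654, 0.0555, 0.026]
eef_rot: [-2.298, -2.136, 0.008]
force: [-9.0, -0.8, 0.1]
grip_width: 0.0002
```

>>> play_rows:
  steps: "0 0.05 -0.02 0 0; 0 0.1 -0.04 0 0; 0 0.1 -0.04 0 0"

```text
time_s: 21.23
ee_pos: [0.5655, 0.0555, 0.026]
eef_rot: [-2.297, -2.134, 0.011]
force: [-10.7, 0.4, -2.1]
grip_width: 0.0001
```

>>> play_rows:
  steps: "0 0.05 -0.02 0 0; 0 0.1 -0.04 0 0; 0 0.1 -0.04 0 0"

```text
time_s: 21.48
ee_pos: [0.5657, 0.0555, 0.026]
eef_rot: [-2.296, -2.134, 0.013]
force: [-11.5, -0.1, -1.4]
grip_width: 0.0003
```

Run:
```python
from h import *
s=snap('side','si12');c=snap('scene','sc12')
L=lambda f:dict(np.load(f'pics/{f}.npz'))['color']
r=lambda im:cv2.resize(im[195:275,305:385],(400,400),interpolation=cv2.INTER_CUBIC)
cv2.imwrite('pics/cmp.png',np.hstack([r(L('side0')),r(s['color'])])[:,:,::-1])
r=lambda im:cv2.resize(im[235:305,290:370],(400,350),interpolation=cv2.INTER_CUBIC)
cv2.imwrite('pics/cmp2.png',np.hstack([r(L('scene0')),r(c['color'])])[:,:,::-1])
```

```text
(no output)
```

View pics/cmp.png

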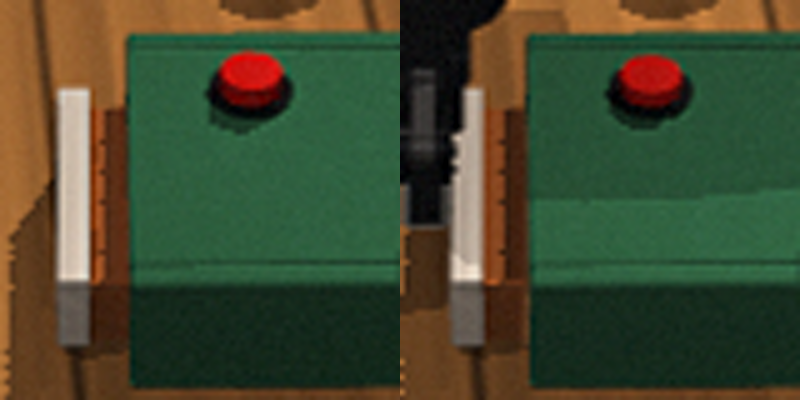

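View pics/cmp2.png

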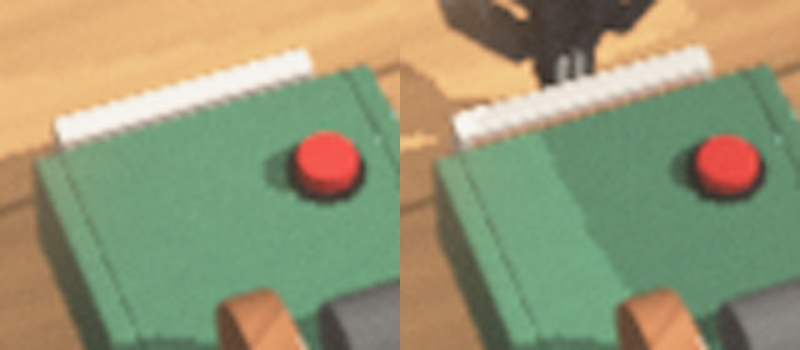

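Compared with the start (left), the panel is still about 2.5 mm out and the button is slightly down. So it is on the catch ramp and hasn't clicked. I'll continue in small steps.

>>> play_rows:
  steps: "0 0.05 0 0 0; 0 0.1 0 0 0; 0 0.1 0 0 0; 0 0.1 0 0 0"

```text
time_s: 21.92
ee_pos: [0.5664, 0.0555, 0.026]
eef_rot: [-2.296, -2.133, 0.013]
force: [-11.3, 0.8, -1.6]
grip_width: -0.0002
```

>>> play_rows:
  steps: "0 0.05 0 0 0; 0 0.1 0 0 0; 0 0.1 0 0 0; 0 0.1 0 0 0"

```text
time_s: 22.25
ee_pos: [0.5671, 0.0554, 0.0261]
eef_rot: [-2.296, -2.133, 0.014]
force: [-12.2, 0.3, -0.8]
grip_width: -0.0001
```

>>> play_rows:
  steps: "0 0.05 0 0 0; 0 0.1 0 0 0; 0 0.1 0 0 0; 0 0.1 0 0 0"

```text
time_s: 22.58
ee_pos: [0.5715, 0.0553, 0.0266]
eef_rot: [-2.299, -2.137, 0.005]
force: [-6.3, -0.7, -4.9]
grip_width: 0.0001
```

>>> play_rows:
  steps: "0 0.05 0 0 0; 0 0.1 0 0 0; 0 0.1 0 0 0; 0 0.1 0 0 0"

```text
time_s: 22.92
ee_pos: [0.5716, 0.0553, 0.0267]
eef_rot: [-2.298, -2.136, 0.007]
force: [-7.9, -0.1, -2.0]
grip_width: 0.0001
```

The force dropped from 12 to 6 N and the tool jumped forward 4 mm, which is the click. I'll ease back and check.

>>> play_rows:
  steps: "0 -0.2 0 0 0; 0 -0.5 0 0 0; 0 -0.8 0 0 0; 0 -1.2 0 0 0; 0 -1.8 0 0 0; 0 -2.5 0 0 0; 0 -3.2 0 0 0; 0 -4 0 0 0"

```text
time_s: 23.58
ee_pos: [0.5341, 0.0582, 0.0282]
eef_rot: [2.301, 2.138, 0.002]
force: [0.8, 0.2, -0.4]
grip_width: 0.0001
```

>>> play_rows:
  steps: "0 -1 0 0 0; 0 -3 -1 0 0; 0 -5 -3 0 0; 0 -6 -6 0 0; 0 -6 -10 0 0; 0 -6 -14 0 0; 0 -6 -14 0 0; 0 -6 -14 0 0"

```text
time_s: 24.25
ee_pos: [0.4754, 0.0627, 0.1702]
eef_rot: [2.298, 2.136, 0.008]
force: [-0.9, -0.9, -0.8]
grip_width: 0.0
```

>>> play_rows:
  steps: "0 0 0 0 0; 0 0 0 0 0; 0 0 0 0 0; 0 0 0 0 0; 0 0 0 0 0; 0 0 0 0 0; 0 0 0 0 0; 0 0 0 0 0"

```text
time_s: 24.92
ee_pos: [0.4745, 0.0625, 0.1677]
eef_rot: [-2.301, -2.138, 0.0]
force: [0.2, 0.7, 0.3]
grip_width: 0.0002
```

Run:
```python
from h import *
s=snap('side','si13');c=snap('scene','sc13')
L=lambda f:dict(np.load(f'pics/{f}.npz'))['color']
r=lambda im:cv2.resize(im[195:275,305:385],(400,400),interpolation=cv2.INTER_CUBIC)
cv2.imwrite('pics/cmp3.png',np.hstack([r(L('side0')),r(s['color'])])[:,:,::-1])
```

```text
(no output)
```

View pics/cmp3.png

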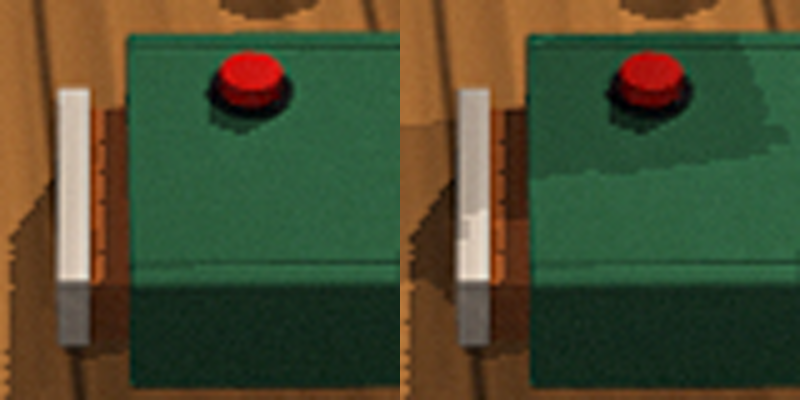

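View pics/sc13.png

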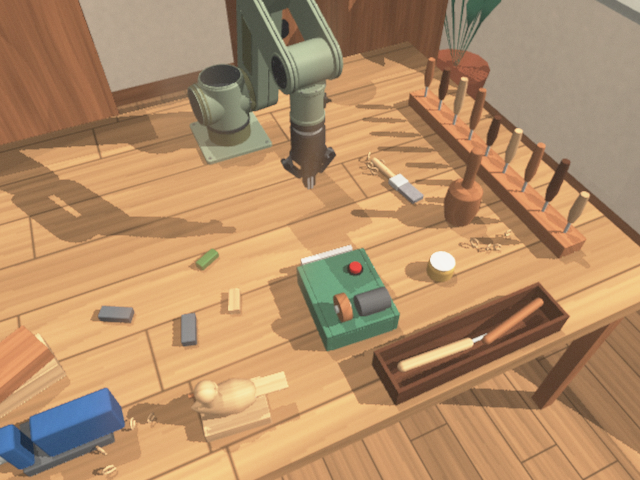

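The panel (474,185 in the right half) and the button (652,75) match the starting closed picture. The tray has stayed shut for over a second with the arm clear, and the other objects sit at their original pixels. I'll hand in.

```bash
python3 -c "
from h import *
print(ctrl.hand_in())"
```

```text
the job is handed in; nothing more can be done
None
```

The stone is in the sharpener and the tray is latched shut. I handed the job in at about 25 s of the 72 s allowed; it reports no verdict.

**What I did:**
- **Release:** I pressed the red release with about 6 N and the tray sprang out.
- **Stone:** I took the smallest of the three grey blocks (56 x 25 mm; the other two measured about 75 x 33 mm). I set it on the tray floor, lowering until it touched at about 2 N, then let go. A picture showed it lying flat.
- **Tray:** I pushed the tray home. The force rose to about 12 N, then dropped to about 6 N as the tool jumped 4 mm, which I took as the click.

**Last checks:**
- **Latch:** with the arm clear for over a second, the panel and button looked the same as in the starting picture with the tray shut.
- **Other objects:** they appeared at their original places in the final picture.

**Not fully confirmed:**
- **Stone after closing:** I could not see it inside the shut tray; I last saw it flat just before the push.
- **Push force:** the peak reading was about 12.7 N, slightly above the expected 10–11 N but under 15 N. Vertical rubbing made up 5.5 N of it, and I eased that off partway. Force was only read at the end of each move, so shorter peaks could have gone unseen.

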